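# Snap the lure box lid shut

### The arm

A 6-joint arm with a two-finger parallel gripper is mounted at the origin on the work surface. World frame = base frame: x ahead of the robot, y to its left, z up, the work surface at z = 0. Lengths are in mm, angles in rad, forces in N, time in s.
With the tool pointing down it reaches from about 300 to 850 mm from the base axis. Payload 4.2 kg.
Tool frame: the origin (TCP) lies on the centre line of the jaws, within the pads' length; the fingertips stand robot.tip_extent ahead of it and the grasp point (between the pads) lies 3 mm ahead of it (robot.tip_extent is the distance from the TCP to the fingertips, in mm); z points along the fingers, y is the direction in which the jaws open and shut (so a half turn about z gives the same grasp; the last joint's range is limited). The gripper opens to 91 mm and grips with 3 to 60 N. Pads are 32 mm wide; open, the fingers measure 118 mm over their backs; the gripper's body (76 mm by 178 mm) begins 60 mm behind the grasp point.
Start: joints at [1.3, 0.32, 1.565, -0, 1.257, -0.02], TCP at [142.704, 557.025, 235.976] pointing down, gripper open.
Joint ranges: [-3.11, 3.11], [-0.84, 2.01], [0.21, 2.61], [-1.34, 4.49], [0.05, 2.63], [-2.56, 2.56]. Speed limits (rad/s): [2.57, 2.57, 3.14, 3.14, 3.14, 3.14].

### API

Orientations are given as a unit quaternion [w, x, y, z].
In Python, from plant import monitor, read_camera, camera_model, robot gives the robot as it stands.
- The arm moves only by the shell command python3 -m crank 'ROWS' [FORCE]. ROWS is JSON, a list of rows, each a list of 7 numbers: the shift along the tool's x, y, z in m, then the turn, a rotation vector about the tool's x, y, z in degrees, then the opening, from 0 (shut) to 1 (fully open). A call has exactly 8 rows; each row is the pose to reach, as a shift and turn from the pose commanded when the call began, along the tool's axes at that moment; what a row does not reach only later rows make up. A row lasts 1/8 s, in which the tool goes at most 62.5 mm and 10.7 degrees, less where a joint would pass 70% of its speed; a pose out of reach is approached as far as the arm can. A call with a gripper value outside its range is refused whole. The fingers move at their own pace and stop on an object; FORCE is the grip in N (left out, the last holds). Time passes only in rows, so rows that repeat a pose let the fingers close, or fill a call up. It gives the time, the measured TCP pose, the force and the opening at its end, in the units of the state.
- monitor.get_state(): the state, without advancing time (a new reading comes with each control period).
- read_camera(name): name is "scene" or "top" or "wrist"; returns the picture (384x512x3 uint8, red, green, blue); there is no depth.
- camera_model(name): a dict with "intrinsics" (3x3 intrinsics, pixels), "rvec" (rotation vector, rad) and "tvec" (3), from world to camera coordinates, as OpenCV has them; the wrist camera has in their place "mount" (4x4, takes a point from camera to tool coordinates, whose origin is the TCP and whose axes are the flange's). Camera axes: x right, y down, z forward; pixel columns grow to the right and rows downward; lengths in mm; the calibration is good to about 2 mm. The wrist camera is an equidistant fisheye: a pixel r from the principal point sees the ray r / f radians off the axis. A picture is of the moment at which its call begins: read the wrist's pose just before it. camera_model takes no time and is no camera call.
- robot.hand_in(): hands the job in, once; it reports no verdict.
The state is a dict: "t": time; "qpos": joint angles; "qvel": joint speeds; "joint_torque": joint torques, N m; "ee_pos": TCP position; "orientation": TCP orientation; "ft_force": force on the tool from outside, world axes, zero at the start; "wrist_torque": the same for the moment, N m; "width": finger opening in mm.
Only numpy, scipy, OpenCV 4.12 (cv2) and the standard library are available. Lean on these libraries where they do the work, as an engineer would, in place of code of your own. Each camera call takes 0.05 s, during which the arm holds its last target. There are 200 camera calls.

### The job

The blue lure box has its lid laid on but not fastened: press its four yellow rim sections down with the fingertips, one section at a time in any order, until every one has clicked fully shut, then move clear. Only press: do not lift, tip or shove the box from its place, and leave the other things on the bench where they are.

Things in the scene. Friction and masses are not known exactly. Their poses are not given: they have to be found in the camera images.
- lure_box: Loose blue lure box, 200 mm (its x) by 150 mm (its y), about 0.8 kg. Lid: a recessed clear panel (top 46 mm above the bench, 140 by 90 mm) framed by four separate yellow rim sections, 10 mm thick, over an orange seal. A section starts sprung up, its top 64 mm above the bench (56 mm once shut). Two long ones on the +y, -y sides, two short ones between them. Origin: centre of its underside, z up.
- rim_long_a (a joint): Downward travel in m of the long rim section on the box's +y side: 200 mm along the box's x, 32 mm wide along its y, centre at box (0, +59) mm. 0 = sprung up (start), 0.008 = clicked shut on its stop. It snaps: about 7 N starts it down, resistance fades to nothing at 4 mm, then it springs down and stays shut; let go well before half way, it springs back up.
- top_long_a (a point): Centre of the top face of the long rim section on the box's +y side: 200 mm along the box's x, 32 mm wide along its y, centre at box (0, +59) mm; it moves down 8 mm with the section.
- rim_long_b (a joint): Downward travel in m of the long rim section on the box's -y side: 200 mm along the box's x, 32 mm wide along its y, centre at box (0, -59) mm. 0 = sprung up (start), 0.008 = clicked shut on its stop. It snaps: about 7 N starts it down, resistance fades to nothing at 4 mm, then it springs down and stays shut; let go well before half way, it springs back up.
- top_long_b (a point): Centre of the top face of the long rim section on the box's -y side: 200 mm along the box's x, 32 mm wide along its y, centre at box (0, -59) mm; it moves down 8 mm with the section.
- rim_short_a (a joint): Downward travel in m of the short rim section on the box's +x side: 32 mm wide along the box's x, 82 mm along its y, centre at box (+84, 0) mm. 0 = sprung up (start), 0.008 = clicked shut on its stop. It snaps: about 7 N starts it down, resistance fades to nothing at 4 mm, then it springs down and stays shut; let go well before half way, it springs back up.
- top_short_a (a point): Centre of the top face of the short rim section on the box's +x side: 32 mm wide along the box's x, 82 mm along its y, centre at box (+84, 0) mm; it moves down 8 mm with the section.
- rim_short_b (a joint): Downward travel in m of the short rim section on the box's -x side: 32 mm wide along the box's x, 82 mm along its y, centre at box (-84, 0) mm. 0 = sprung up (start), 0.008 = clicked shut on its stop. It snaps: about 7 N starts it down, resistance fades to nothing at 4 mm, then it springs down and stays shut; let go well before half way, it springs back up.
- top_short_b (a point): Centre of the top face of the short rim section on the box's -x side: 32 mm wide along the box's x, 82 mm along its y, centre at box (-84, 0) mm; it moves down 8 mm with the section.
- lantern: Bystander: loose aluminium camping lantern with a glass chimney, a wire bail and a black turning knob, 96 mm across, 170 mm high (215 mm to the bail), left of the work; origin at the centre of its underside.
- reel: Bystander: loose dark spinning reel with a cork handle, about 75 by 75 mm and 90 mm high, right of the work; origin at the centre of its foot.
- float: Bystander: small wooden float standing upright, 36 mm across, 68 mm high with its red stem, beside the +y side of the lure box; origin at the centre of its underside.
- spoon_lure: Bystander: flat stainless spoon lure lying flat, 55 by 22 mm, 4 mm thick, beside the -y side of the lure box; origin at the centre of its underside.
- mug: Bystander: loose blue mug, 80 mm across, 90 mm high, left of the work; origin at the centre of its underside.
- screwdriver: Bystander: screwdriver lying beyond the lure box; origin on its underside, handle towards its -x.
Things that resemble listed ones, but are neither listed nor needed, are in the scene too. There is more than one size of the lure_box; the job needs the larger.

How it is judged (in metres and radians):
On the way, in this order (a step that is already met when the one before it is completed fails the run):
1. one of the four rim sections clicked shut (value of joint any of rim_long_a, rim_long_b, rim_short_a, rim_short_b above 0.0065 m), for 0.1 s.
2. two of the four rim sections clicked shut ((value of joint each of rim_long_a, rim_long_b above 0.0065 m or value of joint each of rim_long_a, rim_short_a above 0.0065 m or value of joint each of rim_long_a, rim_short_b above 0.0065 m or value of joint each of rim_long_b, rim_short_a above 0.0065 m or value of joint each of rim_long_b, rim_short_b above 0.0065 m or value of joint each of rim_short_a, rim_short_b above 0.0065 m)), for 0.1 s.
3. three of the four rim sections clicked shut ((value of joint each of rim_long_a, rim_long_b, rim_short_a above 0.0065 m or value of joint each of rim_long_a, rim_long_b, rim_short_b above 0.0065 m or value of joint each of rim_long_a, rim_short_a, rim_short_b above 0.0065 m or value of joint each of rim_long_b, rim_short_a, rim_short_b above 0.0065 m)), for 0.1 s.
4. all of the four rim sections clicked shut (value of joint each of rim_long_a, rim_long_b, rim_short_a, rim_short_b above 0.0065 m), for 0.1 s.
At the end, for the whole second after the job is handed in: All four rim sections are shut (pressed more than 6.5 of their 8 mm), the lure box stands level (within 0.05 rad) and at rest within 40 mm of where it was, and every bystander is within 30 mm of where it was (all of step 4 and distance of lure_box from where it was at the start of the episode below 0.04 m and angle between lure_box's own z axis and vertical below 0.05 rad and linear speed of lure_box below 0.02 m/s and distance of each of lantern, reel, float, spoon_lure, mug, screwdriver from where it was at the start of the episode below 0.03 m); the robot touches nothing.
It fails at once if the lure box is lifted more than 12 mm (height (world z) of lure_box above 0.012 m).
It fails at once if the lure box is tipped more than 0.15 rad (angle between lure_box's own z axis and vertical above 0.15 rad).
It fails at once if the lure box is shoved more than 40 mm (distance of lure_box from where it was at the start of the episode above 0.04 m).
It fails at once if a bystander is moved or lifted by more than 30 mm (distance of any of lantern, reel, float, spoon_lure, mug, screwdriver from where it was at the start of the episode above 0.03 m).
It fails at once if the lantern, reel, float or mug is knocked over (angle between any of lantern, reel, float, mug's own z axis and vertical above 0.5 rad).
It also fails if it takes over 51 s, if anything falls off the work surface, if the arm or the gripper's body presses on something with over 40 N, if the wrist force passes 120 N, or if a joint passes its speed limit or range.

## Working session

There is one attempt and no reset: what is moved stays moved. The work goes in short steps, Python scripts to look and compute and a shell command to move; the robot and the scene stay as the last step left them, time stands still between calls to the robot, and variables do not carry over. Pictures are saved under pics/ and viewed, about 8 in all and at most 12, crops included, and the job is handed in when it is done.

```bash
mkdir -p pics
python3 - <<'E'
from plant import monitor, read_camera, camera_model, robot
import cv2
s=monitor.get_state(); print(s['t'],s['ee_pos'],s['orientation'],s['width'],robot.tip_extent)
for n in("scene","top"):
    cv2.imwrite(f"pics/{n}0.png",read_camera(n)[:,:,::-1]); print(n,camera_model(n))
print(camera_model("wrist"))
E
```

```text
0.0 [142.56529385 556.56596616 235.12445489] [-1.19907418e-04  1.25054162e-01  9.92149528e-01 -8.69304067e-04] 91.27881077597877 22.0
scene {'intrinsics': array([[425.88657287,   0.        , 242.37509717],
       [  0.        , 425.88657287, 196.38529833],
       [  0.        ,   0.        ,   1.        ]]), 'rvec': array([ 1.49243957,  1.74446218, -0.99451513]), 'tvec': array([ 104.51695294, -221.73314834, 1610.57009771])}
top {'intrinsics': array([[351.39515181,   0.        , 263.90210279],
       [  0.        , 351.39515181, 194.77860797],
       [  0.        ,   0.        ,   1.        ]]), 'rvec': array([ 2.14580287, -2.16559588,  0.15555881]), 'tvec': array([ 19.72442969, 596.95350245, 887.23260351])}
{'intrinsics': array([[297.31863964,   0.        , 257.33065361],
       [  0.        , 297.31863964, 190.38024407],
       [  0.        ,   0.        ,   1.        ]]), 'mount': array([[-2.05404643e-04, -9.62533009e-01, -2.71164462e-01,
         7.69706402e+01],
       [ 9.99999926e-01, -1.09518085e-04, -3.68742482e-04,
         1.05458014e-01],
       [ 3.25229398e-04, -2.71164517e-01,  9.62532960e-01,
        -1.48706440e+02],
       [ 0.00000000e+00,  0.00000000e+00,  0.00000000e+00,
         1.00000000e+00]])}
```

View pics/top0.png

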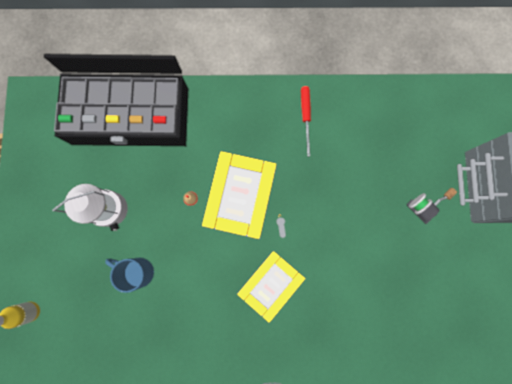

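View pics/scene0.png

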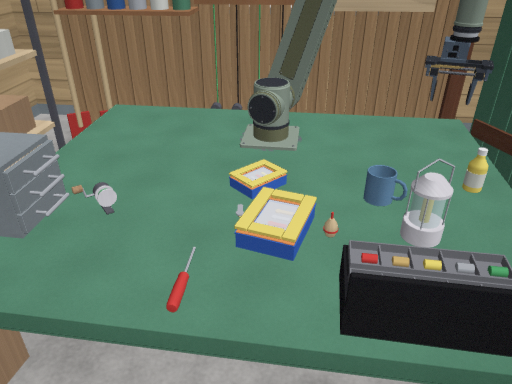

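The top view shows the larger box centred near (239,195) with its long side nearly vertical, the float to its left at (190,199) and the spoon to its right at (281,226). In the scene view it lies around (278,220). Next I'll measure the corners in both views.

```bash
cat > h.py <<'E'
import cv2,numpy as np
from plant import camera_model
def rays(n,px):
    m=camera_model(n);K=m['intrinsics'];R=cv2.Rodrigues(m['rvec'])[0];t=m['tvec']
    d=np.c_[(np.array(px,float)-K[:2,2])/K[0,0],np.ones(len(px))]@R
    return -R.T@t,d
def plane(n,px,z):
    c,d=rays(n,px); return c+d*((z-c[2])/d[:,2])[:,None]
def corners(img):
    hsv=cv2.cvtColor(img,cv2.COLOR_BGR2HSV)
    m=cv2.inRange(hsv,(24,150,120),(34,255,255)); m=cv2.morphologyEx(m,cv2.MORPH_CLOSE,np.ones((3,3)))
    cs=cv2.findContours(m,cv2.RETR_EXTERNAL,cv2.CHAIN_APPROX_NONE)[0]
    c=cv2.convexHull(max(cs,key=lambda c:cv2.contourArea(cv2.convexHull(c))))
    e=2
    while len(p:=cv2.approxPolyDP(c,e,True))>4: e+=.5
    return p[:,0].astype(float)
E
python3 - <<'E'
from h import *
P={}
for n in("top","scene"):
    p=corners(cv2.imread(f"pics/{n}0.png")); w=plane(n,p,64); P[n]=(p,w); print(n,p.tolist(),w.round(0).tolist(),w.mean(0))
    print([np.linalg.norm(w[i]-w[i-1]).round() for i in range(4)])
ct,cs=rays("top",[[0,0]])[0],rays("scene",[[0,0]])[0]
for p,w in zip(*P["top"]):
    j=np.argmin(np.linalg.norm(P["scene"][1]-w,axis=1)); d1=rays("top",[p])[1][0]; d2=rays("scene",[P["scene"][0][j]])[1][0]
    s=np.linalg.lstsq(np.c_[d1,-d2],cs-ct,rcond=None)[0]; a=ct+d1*s[0];b=cs+d2*s[1]; print("tri",((a+b)/2).round(),np.linalg.norm(a-b).round(1))
w=P["top"][1];print(cv2.minAreaRect(w[:,:2].astype(np.float32)))
for n,p in dict(float=[190,199],spoon=[281,226],small=[271,287],sd=[307,150]).items(): print(n,plane("top",[p],10)[0].round())
E
```

```text
top [[221.0, 152.0], [275.0, 164.0], [258.0, 237.0], [202.0, 225.0]] [[708.0, 125.0, 64.0], [674.0, -15.0, 64.0], [486.0, 30.0, 64.0], [518.0, 172.0, 64.0]] [596.5427506   78.25429027  64.        ]
[np.float64(195.0), np.float64(144.0), np.float64(194.0), np.float64(145.0)]
scene [[471.0, 170.0], [470.0, 165.0]] [[302.0, 616.0, 64.0], [268.0, 622.0, 64.0]] [285.00158362 618.80023014  64.        ]Traceback (most recent call last):
  File "<stdin>", line 5, in <module>
IndexError: index 2 is out of bounds for axis 0 with size 2
```

```bash
sed -i 's/(24,150,120),(34/(20,130,90),(36/; s/def corners(img)/def corners(img,roi)/; s/    cs=cv2/    z=np.zeros_like(m); x,y,w,h=roi; z[y:y+h,x:x+w]=m[y:y+h,x:x+w]; m=z\n    cs=[np.argwhere(m>0)[:,::-1].reshape(-1,1,2).astype(np.int32)] #cv2/' h.py
python3 - <<'E'
from h import *
P={}
for n,roi in dict(top=(190,140,95,110),scene=(230,187,95,75)).items():
    p=corners(cv2.imread(f"pics/{n}0.png"),roi); w=plane(n,p,64); P[n]=(p,w); print(n,p.tolist(),w.round(0).tolist(),w.mean(0))
    print([np.linalg.norm(w[i]-w[i-1]).round() for i in range(4)])
ct,cs=rays("top",[[0,0]])[0],rays("scene",[[0,0]])[0]
for p,w in zip(*P["top"]):
    j=np.argmin(np.linalg.norm(P["scene"][1]-w,axis=1)); d1=rays("top",[p])[1][0]; d2=rays("scene",[P["scene"][0][j]])[1][0]
    s=np.linalg.lstsq(np.c_[d1,-d2],cs-ct,rcond=None)[0]; a=ct+d1*s[0];b=cs+d2*s[1]; print("tri",((a+b)/2).round(),np.linalg.norm(a-b).round(1))
w=P["top"][1];print(cv2.minAreaRect(w[:,:2].astype(np.float32)))
for n,p in dict(float=[190,199],spoon=[281,226],small=[271,287],sd=[307,150]).items(): print(n,plane("top",[p],10)[0].round())
E
```

```text
top [[275.0, 163.0], [258.0, 238.0], [202.0, 225.0], [221.0, 151.0]] [[677.0, -15.0, 64.0], [484.0, 30.0, 64.0], [518.0, 172.0, 64.0], [710.0, 125.0, 64.0]] [597.25024187  78.25414866  64.        ]
[np.float64(145.0), np.float64(199.0), np.float64(146.0), np.float64(198.0)]
scene [[303.0, 197.0], [294.0, 241.0], [235.0, 228.0], [251.0, 187.0]] [[522.0, 141.0, 64.0], [716.0, 129.0, 64.0], [686.0, -11.0, 64.0], [490.0, -1.0, 64.0]] [603.67501556  64.4458324   64.        ]
[np.float64(146.0), np.float64(194.0), np.float64(143.0), np.float64(197.0)]
tri [678. -14.  58.] 3.1
tri [486.  14.  63.] 32.4
tri [519. 156.  65.] 31.2
tri [711. 127.  60.] 2.9
((597.2152099609375, 78.6127700805664), (145.9012451171875, 198.75901794433594), 76.70262908935547)
float [591. 215.  10.]
spoon [516. -31.  10.]
small [356.  -2.  10.]
sd [ 726. -107.   10.]
```

Box from the top view: centre (597,78), 199 x 146 mm, yaw about -13.1 deg. The far corners triangulate to 58–60 mm. The scene ROI clipped the right-hand corners, so those two heights don't count. The tool is already aligned to about 1 deg, so I'm going above the box with the fingers closed.

```bash
python3 -m crank '[[-0.05,-0.031,0,0,0,0,0],[-0.1,-0.062,0,0,0,0,0],[-0.15,-0.094,0,0,0,0,0],[-0.2,-0.125,0,0,0,0,0],[-0.25,-0.156,0,0,0,0,0],[-0.3,-0.187,0,0,0,0,0],[-0.35,-0.219,0,0,0,0,0],[-0.4,-0.25,0,0,0,0,0]]' 20
python3 -m crank '[[-0.04,-0.025,0.01,0,0,0,0],[-0.08,-0.05,0.02,0,0,0,0],[-0.12,-0.075,0.03,0,0,0,0],[-0.14,-0.09,0.04,0,0,0,0],[-0.159,-0.1,0.055,0,0,0,0],[-0.159,-0.1,0.055,0,0,0,0],[-0.159,-0.1,0.055,0,0,0,0],[-0.159,-0.1,0.055,0,0,0,0]]'
python3 - <<'E'
from plant import monitor, read_camera
import cv2,json
s=monitor.get_state(); json.dump([list(map(float,s['ee_pos'])),list(map(float,s['orientation']))],open('pose.json','w'))
print(s['t'],s['ee_pos'],s['orientation'],s['width'],s['ft_force'])
cv2.imwrite("pics/w1.png",read_camera("wrist")[:,:,::-1])
E
```

```text
t: 1.1
ee_pos: [469.1, 213.9, 235.7]
orientation: [-0.0, 0.125, 0.992, 0.0]
ft_force: [1.3, -0.6, -0.3]
width: 14.1
t: 2.1
ee_pos: [597.0, 80.3, 181.7]
orientation: [0.0, 0.124, 0.992, 0.0]
ft_force: [0.2, 1.3, -0.6]
width: 0.5
2.1 [596.98109463  80.29305542 181.67597406] [4.08714898e-04 1.24395354e-01 9.92232607e-01 2.86924818e-04] 0.4831782625211503 [ 0.19150502  1.25683489 -0.62938321]
```

View pics/w1.png

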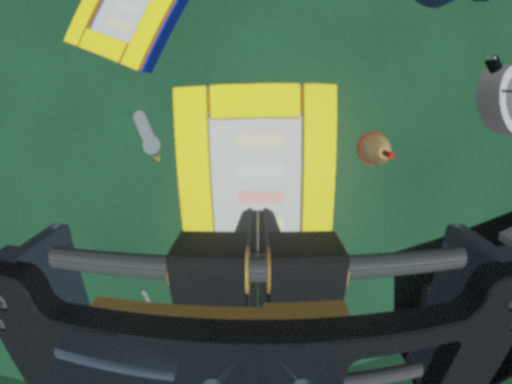

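The wrist view shows the box's -x end, with outer corners at (173,87) and (337,84). The float is at (375,149), the spoon at (146,132), and the closed fingers are over the panel. I'll cast these corners and triangulate them with the top view.

```bash
cat >> h.py <<'E'
import json
from scipy.spatial.transform import Rotation as Ro
def wray(px,pose):
    m=camera_model("wrist");K=m['intrinsics'];M=m['mount'];p,q=pose
    R=Ro.from_quat([q[1],q[2],q[3],q[0]]).as_matrix()
    u=(np.array(px,float)-K[:2,2]);r=np.linalg.norm(u,axis=1);th=r/K[0,0]
    d=np.c_[u/r[:,None]*np.sin(th)[:,None],np.cos(th)]
    return np.array(p)+R@M[:3,3], d@M[:3,:3].T@R.T
E
python3 - <<'E'
from h import *
pose=json.load(open('pose.json'))
hsv=cv2.cvtColor(cv2.imread('pics/w1.png'),cv2.COLOR_BGR2HSV)
px=[[173,87],[337,84],[180,225],[335,225]]
c,d=wray(px,pose); w=c+d*((64-c[2])/d[:,2])[:,None]; print(w.round(0))
T=[[258,238],[202,225]]; ct,dt=rays("top",T)
for i in range(2):
    s=np.linalg.lstsq(np.c_[d[i],-dt[i]],ct-c,rcond=None)[0];a=c+d[i]*s[0];b=ct+dt[i]*s[1];print("tri",((a+b)/2).round(1),np.linalg.norm(a-b).round(1))
C=np.array([597,78.4]);yaw=np.radians(-13.1);X=np.array([np.cos(yaw),np.sin(yaw)]);Y=np.array([-X[1],X[0]])
v=w[1,:2]-w[0,:2];print("width",np.linalg.norm(v),"yaw",np.degrees(np.arctan2(-v[0],v[1])))
e=(w[0]+w[1])[:2]/2; print("centre from wrist",e+100*X, "tool yaw",)
R=Ro.from_quat(np.roll(pose[1],-1)).as_matrix(); print(R.round(3))
E
```

```text
[[482.  31.  64.]
 [516. 175.  64.]
 [611.  -2.  64.]
 [649. 147.  64.]]
tri [483.1  30.8  64.9] 1.4
tri [516.8 168.8  85.3] 0.2
width 147.96498652529922 yaw -13.337163060750692
centre from wrist [596.80805895  80.30237244] tool yaw
[[-0.969  0.247  0.001]
 [ 0.247  0.969  0.   ]
 [-0.001  0.001 -1.   ]]
```

The wrist view gives centre (597,80), width 148 and yaw -13.3, which agrees with the top view. One corner triangulates to 65 mm. The other gives 85 mm, but its rays are nearly parallel, so I'm discounting it. Pressing long_a at tool y +59, watching the force.

```bash
python3 -m crank '[[0,0.03,0.03,0,0,0,0],[0,0.059,0.06,0,0,0,0],[0,0.059,0.085,0,0,0,0],[0,0.059,0.093,0,0,0,0],[0,0.059,0.096,0,0,0,0],[0,0.059,0.099,0,0,0,0],[0,0.059,0.102,0,0,0,0],[0,0.059,0.104,0,0,0,0]]'
python3 -m crank '[[0,0,0.001,0,0,0,0],[0,0,0.001,0,0,0,0],[0,0,0.001,0,0,0,0],[0,0,0.001,0,0,0,0],[0,0,0.001,0,0,0,0],[0,0,0.001,0,0,0,0],[0,0,0.001,0,0,0,0],[0,0,0.001,0,0,0,0]]'
```

```text
t: 3.15
ee_pos: [612.7, 136.2, 78.2]
orientation: [0.001, 0.125, 0.992, 0.0]
ft_force: [-2.4, -0.8, 13.1]
width: 0.4
t: 4.15
ee_pos: [612.7, 136.2, 78.2]
orientation: [0.001, 0.125, 0.992, 0.0]
ft_force: [-3.3, -1.1, 11.3]
width: 0.3
```

Tip is at 56.2 mm with 11 N, so it is on its stop. Next: short_a, long_b, short_b, lifting 30 mm between presses.

```bash
python3 -m crank '[[0,0,0.002,0,0,0,0],[0,0,-0.015,0,0,0,0],[0,0,-0.03,0,0,0,0],[-0.042,-0.03,-0.03,0,0,0,0],[-0.084,-0.059,-0.03,0,0,0,0],[-0.084,-0.059,-0.03,0,0,0,0],[-0.084,-0.059,-0.02,0,0,0,0],[-0.084,-0.059,-0.011,0,0,0,0]]'
python3 -m crank '[[0,0,0.003,0,0,0,0],[0,0,0.006,0,0,0,0],[0,0,0.009,0,0,0,0],[0,0,0.011,0,0,0,0],[0,0,0.012,0,0,0,0],[0,0,0.012,0,0,0,0],[0,0,0.012,0,0,0,0],[0,0,0.012,0,0,0,0]]'
```

```text
t: 5.15
ee_pos: [677.7, 59.3, 86.0]
orientation: [-0.001, 0.125, 0.992, 0.0]
ft_force: [0.2, -0.4, 4.8]
width: 0.7
t: 6.15
ee_pos: [678.7, 58.8, 78.2]
orientation: [0.001, 0.125, 0.992, 0.0]
ft_force: [-6.1, 0.9, 14.1]
width: 0.7
```

```bash
python3 -m crank '[[0,0,-0.015,0,0,0,0],[0,0,-0.03,0,0,0,0],[0.042,-0.03,-0.03,0,0,0,0],[0.084,-0.059,-0.03,0,0,0,0],[0.084,-0.059,-0.03,0,0,0,0],[0.084,-0.059,-0.03,0,0,0,0],[0.084,-0.059,-0.02,0,0,0,0],[0.084,-0.059,-0.011,0,0,0,0]]'
python3 -m crank '[[0,0,0.003,0,0,0,0],[0,0,0.006,0,0,0,0],[0,0,0.009,0,0,0,0],[0,0,0.011,0,0,0,0],[0,0,0.012,0,0,0,0],[0,0,0.012,0,0,0,0],[0,0,0.012,0,0,0,0],[0,0,0.012,0,0,0,0]]'
python3 -m crank '[[0,0,-0.015,0,0,0,0],[0,0,-0.03,0,0,0,0],[0.042,0.03,-0.03,0,0,0,0],[0.084,0.059,-0.03,0,0,0,0],[0.084,0.059,-0.03,0,0,0,0],[0.084,0.059,-0.03,0,0,0,0],[0.084,0.059,-0.02,0,0,0,0],[0.084,0.059,-0.012,0,0,0,0]]'
python3 -m crank '[[0,0,0.003,0,0,0,0],[0,0,0.006,0,0,0,0],[0,0,0.009,0,0,0,0],[0,0,0.011,0,0,0,0],[0,0,0.012,0,0,0,0],[0,0,0.012,0,0,0,0],[0,0,0.012,0,0,0,0],[0,0,0.012,0,0,0,0]]'
```

```text
t: 7.15
ee_pos: [583.6, 22.4, 85.1]
orientation: [0.0, 0.125, 0.992, 0.0]
ft_force: [-0.3, 0.3, 4.8]
width: 0.5
t: 8.15
ee_pos: [582.5, 22.2, 78.1]
orientation: [0.001, 0.125, 0.992, 0.0]
ft_force: [-8.3, -0.4, 24.0]
width: 0.0
t: 9.15
ee_pos: [516.4, 99.4, 85.1]
orientation: [-0.0, 0.126, 0.992, -0.0]
ft_force: [-0.0, -0.7, 6.2]
width: 0.5
t: 10.15
ee_pos: [515.9, 100.0, 78.0]
orientation: [0.001, 0.125, 0.992, 0.0]
ft_force: [-7.7, -2.9, 31.3]
width: 0.6
```

All four stops were felt with the tip at about 56 mm. Now lifting clear, pulling back and looking.

```bash
python3 -m crank '[[0,0,-0.02,0,0,0,0],[0,0,-0.06,0,0,0,0],[0,0,-0.1,0,0,0,0],[0.03,0,-0.14,0,0,0,0],[0.06,0,-0.16,0,0,0,0],[0.1,0,-0.16,0,0,0,0],[0.12,0,-0.16,0,0,0,0],[0.12,0,-0.16,0,0,0,0]]'
python3 - <<'E'
from h import *
from plant import read_camera,monitor
s=read_camera("scene")[:,:,::-1]; t=read_camera("top")[:,:,::-1]
cr=lambda i,x,y,w,h:cv2.resize(i[y:y+h,x:x+w],(600,420),interpolation=cv2.INTER_CUBIC)
o=cv2.imread("pics/scene0.png")
cv2.imwrite("pics/cmp.png",cv2.resize(np.vstack([cr(o,215,175,130,91),cr(s,215,175,130,91)]),(428,600)));cv2.imwrite("pics/top2.png",t)
st=monitor.get_state();print(st['t'],st['ee_pos'],st['ft_force'])
E
```

```text
t: 11.15
ee_pos: [399.1, 130.0, 233.9]
orientation: [0.0, 0.124, 0.992, -0.0]
ft_force: [-0.0, -1.3, 0.3]
width: 0.6
11.25 [400.73108551 129.89742989 233.89227152] [-0.12430879 -0.77508592  1.01357258]
```

View pics/cmp.png

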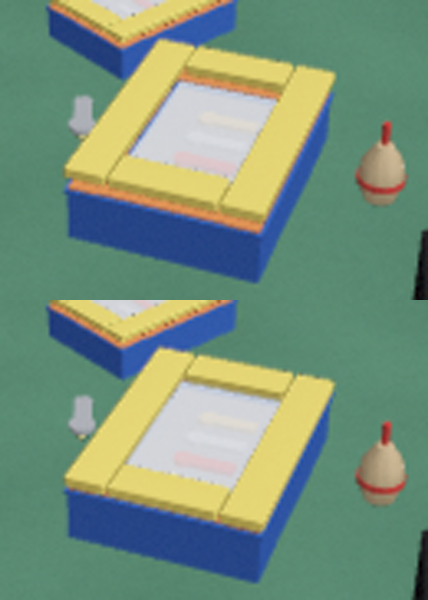

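View pics/top2.png

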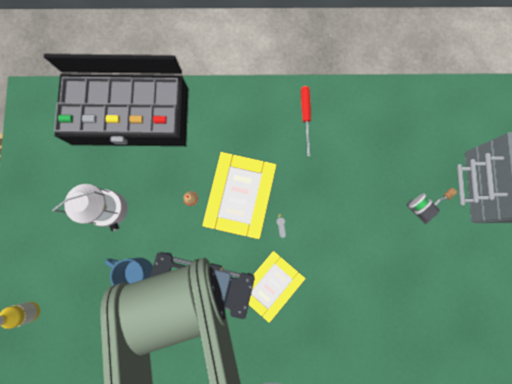

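Before (top crop) the orange seal shows under the rim. After (bottom crop) no orange is visible on any side, and the box, float and spoon haven't moved. In the top view the box is still at (239,195), and the gripper is over the bench well above everything.

```bash
python3 -c "
from plant import robot; print(robot.hand_in())"
```

```text
the job is handed in; nothing more can be done
None
```

I pressed all four rim sections of the larger box shut with the closed fingertips, in the order long_a, short_a, long_b, short_b. I then lifted clear and handed the job in with the clock at about 11.3 s of the 51 s allowed.

**Final checks:**
- **Sections shut:** each press stopped with the fingertips about 56 mm above the bench, the shut height, at 11–31 N. The before and after pictures show the orange seal hidden on every side that can be seen.
- **Nothing moved:** by eye, the box and the bystanders are where they were. I did not re-measure their positions after pressing.
- **Clear of everything:** the wrist force is near 0 N and the fingertips are about 212 mm up.

**Measurements that disagreed:**
- **Corner height:** one rim corner triangulated to 85 mm instead of 64 mm, from two nearly parallel sight lines. Another gave 65 mm, and the presses confirmed the height.
- **Scene view corners:** my first scene-camera corners were clipped on the right, so I did not use them. The two good far corners came out at 58–60 mm, probably because the mask took in the rim's lower edge.

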